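# Stack the tool cases on the plywood box, largest first

### The arm

A 6-joint arm with a two-finger parallel gripper is mounted at the origin on a cart in front of the work surface, level with it; the furniture and walls round the work are solid. World frame = base frame: x ahead of the robot, y to its left, z up, the work surface at z = 0. Lengths are in m, angles in degrees, forces in N, time in s.
With the tool pointing down it reaches from about 0.375 to 0.75 m from the base axis. Payload 9 kg.
Tool frame: the origin (TCP) lies where the fingers leave the gripper's body, on its centre line; the fingertips stand 73 mm ahead of it and the grasp point (between the pads) lies 54 mm ahead of it (robot.tip_reach is the distance from the TCP to the fingertips, in m); z points along the fingers, y is the line along which they close (so a half turn about z gives the same grasp; the last joint's range is limited). The gripper opens to 85 mm and grips with 20 to 120 N. Pads are 22 mm wide; open, the fingers measure 114 mm over their backs; the gripper's body (76 mm by 85 mm) begins 54 mm behind the grasp point. The pads swing forward as they close: fully open they stand 13 mm farther back than shut.
Start: joints at [-80.025, 5.964, 5.575, 89.605, 0, 77.527], TCP at [0.229, -0.555, 0.304] pointing down, gripper open.
Joint ranges: [-171.21, 171.21], [-48.23, 106.86], [-62.78, 66.21], [-105.2, 120.99], [-86.42, 89.51], [-180, 180]. Speed limits (degrees/s): [127.2, 127.2, 147.25, 180, 180, 180].

### API

Orientations are given as [roll, pitch, yaw] about the fixed x, y, z axes, in that order (R = Rz(yaw) Ry(pitch) Rx(roll)).
In Python, from plant import robot gives the robot as it stands. Calls block until the motion is done:
- robot.move_pose(position, orientation): joint-space move of the TCP to a pose.
- robot.line_to(position, vel=0.15, rotation=None, guard=None): straight line of the TCP; rotation=None keeps the orientation; vel is the mean speed in m/s. With guard (N) it stops when the force on the tool has changed by that much, and returns True; else False.
- robot.goto_joints(angles): joint-space move.
- robot.set_gripper(opening): finger opening in m; the grip force is fixed at half the most; returns when the fingers have stopped.
- robot.pause(seconds).
- robot.ik(position, orientation): joint angles nearest the present ones, or None.
- robot.observe(): the state.
- robot.grab_frame(name): name is "scene" or "top" or "wrist"; returns the picture (420x560x3 uint8, blue, green, red); there is no depth.
- robot.get_calibration(name): a dict with "vertical_fov" (degrees; the focal length in pixels is half the picture's height over the tangent of half this angle, whatever the lens; pixels are square), "cx", "cy" (the principal point, pixels), "k1" (the pictures are not rectified: a ray, as slopes to the right and down, at radius r is drawn at 1 + k1 r^2 times it, then the intrinsics apply), "rvec" (rotation vector, rad) and "tvec" (3), from world to camera coordinates, as OpenCV has them. Camera axes: x right, y down, z forward; pixel columns grow to the right and rows downward; lengths in m; the calibration is good to about 2 mm. A picture is of the moment at which its call begins: read the wrist's pose just before it. get_calibration takes no time and is no camera call; for the wrist camera it gives the pose at the moment of the call.
A pose or a line that the arm cannot do raises robot.IKError and nothing moves.
- robot.job_done(): hands the job in; it is judged then, once.
The state is a dict: "time": time; "q": joint angles; "qvel": joint speeds; "joint_torque": joint torques, N m; "tool_pos": TCP position; "tcp_rot": TCP orientation; "ft_force": force on the tool from outside, world axes, zero at the start; "torque": the same for the moment, N m; "gripper_width": finger opening in m; "gripper_force": force on a finger pad.
Only numpy, scipy, OpenCV 4.12 (cv2) and the standard library are available. Lean on these libraries where they do the work, as an engineer would, in place of code of your own. Each camera call takes 0.05 s, during which the arm holds its last target. There are 200 camera calls.

### The job

Pile the three tool cases on top of the small plywood box, largest at the bottom: lift the blue case out of its stand, first lay it flat on the bench with its blue lid up and let go, then take it again across its width and set it on the box, then put the orange case on the blue one and the yellow case on the orange one. Every case must lie flat, lid up, lengthways in line with the box, centred so that no edge hangs over what is beneath it; do not drop the cases, and leave the filler tin, the tape roll and the sanding block where they are.

Things in the scene. Friction and masses are not known exactly. Their poses are not given: they have to be found in the camera images.
- blue_case: Largest tool case, 130 x 66 x 40 mm, black base half, blue lid, about 0.3 kg, loose; starts standing on a long edge in the stand (66 mm high, 40 thick). Origin at its very centre. x: along its 130 mm length; y (40 mm): out of the blue lid, so it points up when the case lies flat lid up (origin then 20 mm above its support); z (66 mm): up while in the stand.
- orange_case: Middle tool case, 98 x 50 x 34 mm box, black base half and orange lid, loose, about 0.2 kg, starts lying flat on the bench lid up. Origin at the centre of its underside; x along its 98 mm length, y across its 50 mm width, z up out of the lid.
- yellow_case: Smallest tool case, 70 x 34 x 30 mm box, black base half and yellow lid, loose, about 0.1 kg, starts lying flat on the bench lid up. Origin at the centre of its underside; x along its 70 mm length, y across its 34 mm width, z up out of the lid.
- ply_box: Small plywood box with an open tunnel through it, lying flat on the bench, loose, about 0.6 kg; flat closed top. 95 mm along its x, 155 mm along its y, 62 mm high. Origin at the centre of its underside, z up. The pile is built on its top, cases lengthways along its y axis.
- stand: Plywood stand fixed to the bench. Floor plate 150 x 82 x 8 mm; on it two fences along x, each 130 mm long, 12 mm thick, tops 36 mm above the bench, with a slot 50 mm wide between them; ends open. Origin at the centre of its underside; x along the slot. The blue case stands in the slot, its top edge 74 mm above the bench.
- filler_tin: Round tin of wood filler, diameter 65 mm, 62 mm high, bystander: the one nearest the plywood box (a similar one stands far back). Origin at the centre of its underside.
- masking_tape: Roll of masking tape lying flat, diameter 108 mm, 38 mm high, bystander: the one to the left of the stand (a similar one lies far back). Origin at the centre of its underside.
- sanding_block: Cork sanding block with grey-white paper over its top, 61 x 117 x 35 mm (x, y, z), bystander: the one to the left of the stand (a similar one lies far back on the left). Origin at the centre of its underside.
Things that resemble listed ones, but are neither listed nor needed, are in the scene too. Leave any purple look-alike of the orange_case alone.

How it is judged:
By the outcome, as a careful person would: the job done as asked, in the order asked, and still so for the second after the job is handed in, with the robot touching nothing.
It also fails if it takes over 72 s, if anything falls off the work surface, if the arm or the gripper's body presses on something with over 40 N, if the wrist force passes 120 N, or if a joint passes its speed limit or range.

## Working session

There is one attempt and no reset: what is moved stays moved. The work goes in short steps, each a Python script; the robot and the scene stay as the last script left them, time stands still between calls to the robot, and variables do not carry over. Pictures are saved under pics/ and viewed, at most 13 in all, crops included, and the job is handed in when it is done.

```bash
mkdir -p pics; ls; cat > h.py <<'E'
import numpy as np, cv2
from plant import robot
def cal(n): 
    c=robot.get_calibration(n); f=210/np.tan(np.radians(c["vertical_fov"])/2)
    R=cv2.Rodrigues(np.array(c["rvec"],float))[0]; return c,f,R,np.array(c["tvec"],float).ravel()
def rays(C,uv):
    c,f,R,t=C; d=(np.atleast_2d(uv).astype(float)-[c["cx"],c["cy"]])/f
    u=d.copy()
    for _ in range(30): u=d/(1+c["k1"]*(u**2).sum(1,keepdims=True))
    return -R.T@t, np.c_[u,np.ones(len(u))]@R
def plane(C,uv,z):
    o,r=rays(C,uv); s=(z-o[2])/r[:,2]; return (o+r*s[:,None])[:,:2]
def proj(C,p):
    c,f,R,t=C; q=np.atleast_2d(p)@R.T+t; u=q[:,:2]/q[:,2:]
    return u*(1+c["k1"]*(u**2).sum(1,keepdims=True))*f+[c["cx"],c["cy"]]
E
python3 - <<'E'
from h import *
for n in ("scene","top"):
    im=robot.grab_frame(n); cv2.imwrite(f"pics/{n}0.png",im)
    C=cal(n); print(n,-C[2].T@C[3],C[1],C[0]["k1"],C[2][2])
s=robot.observe(); print(s["time"],s["tool_pos"],s["tcp_rot"],s["gripper_width"])
E
```

```text
pics
scene [-0.2865067   0.89731838  0.84372118] 422.322642433157 0.012152223207480328 [ 0.65622562 -0.4318674  -0.6187556 ]
top [0.46609419 0.35086162 1.07538115] 433.53848581331397 -0.031130256098663107 [ 0.06296568  0.01188557 -0.99794492]
0.1 [ 0.22907631 -0.5543288   0.30320591] [-1.79934753e+02 -1.53905898e-02  2.24454933e+01] 0.08510416998280243
```

View pics/top0.png

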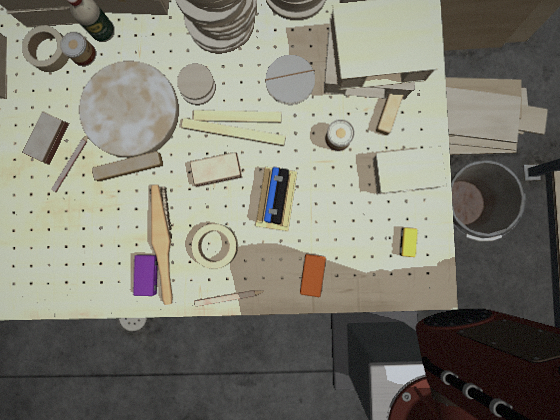

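View pics/scene0.png

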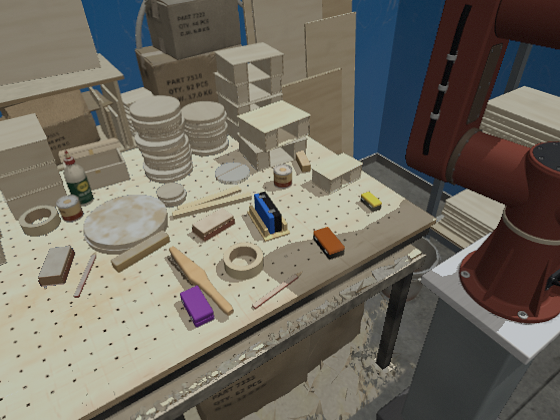

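The top view shows blue_case in its stand at (277,195), orange_case at (313,275), yellow_case at (409,241), the overexposed ply_box at about (408,170), filler_tin at (340,134), tape at (212,243) and sanding block at (214,168). The scene view shows the same things.

Look-alikes:
- **Orange case:** (313,275) against the purple one at (145,275). I choose the orange one.
- **Ply box:** (408,170) against the open shelf boxes at (385,40). I choose the low closed one beside the tin.
- **Tin:** (340,134) against (77,47). The bystander is (340,134).
- **Tape:** (212,243) against (45,47). The bystander is (212,243).
- **Sanding block:** (214,168) against (45,137). The bystander is (214,168).
- **Blue case:** only one, at (277,195).

```bash
cat >> h.py <<'E'
def mask(im,name):
    h=cv2.cvtColor(im,cv2.COLOR_BGR2HSV); lo,hi={"blue":((105,120,60),(125,255,255)),"orange":((4,150,70),(16,255,255)),"yellow":((24,150,90),(34,255,255))}[name]
    return cv2.inRange(h,lo,hi)
def blob(im,name):
    cs=cv2.findContours(mask(im,name),0,2)[0]; return max(cs,key=cv2.contourArea)[:,0].astype(float)
def rect(C,cnt,z):
    p=plane(C,cnt,z); (c,s,a)=cv2.minAreaRect((p*1000).astype(np.float32)); b=cv2.boxPoints((c,s,a))
    e=[b[1]-b[0],b[2]-b[1]]; e=max(e,key=np.linalg.norm)
    return np.round(np.array(c)/1000,4),np.round(s,1),round(float(np.degrees(np.arctan2(e[1],e[0]))%180),1)
E
python3 - <<'E'
from h import *
im=cv2.imread("pics/top0.png"); C=cal("top")
for n,z in (("blue",.074),("orange",.034),("yellow",.030)): print(n,rect(C,blob(im,n),z))
for n,uv,z in (("bench edge",[(250,318),(450,308)],0),("boxguess",[(375,153),(382,194),(450,185),(440,148)],.062),("stand",[(258,227),(291,231),(297,172),(268,168)],.0),("tin",[(340,134)],.06),("tape",[(212,243)],.038)):
    print(n,plane(C,uv,z).round(3).tolist())
print(robot.tip_reach)
W=cal("wrist"); print("wrist cam",-W[2].T@W[3],W[2][2],W[1])
s=cv2.imread("pics/scene0.png")
a=cv2.resize(im[100:300,230:460],None,fx=2.4,fy=2.4,interpolation=2); b=cv2.resize(s[140:250,240:400],None,fx=3.4,fy=3.4,interpolation=2)
a=np.clip(cv2.LUT(a,(255*(np.arange(256)/255.)**2).astype(np.uint8)),0,255)
cv2.imwrite("pics/crop1.png",a)
for o in ([.55,.05,.05],[.5,.3,.05],[.45,.1,.08]):
  for yaw in (0,20,-20,30):
    r=[]
    for phi in (25,30,45,60,75,90): # tool z pointing outward-down, phi below horizontal ; y vertical-ish
        th=np.arctan2(o[1],o[0]) if yaw==0 else np.radians(yaw)
        d=np.array([np.cos(th),np.sin(th),0]); zt=d*np.cos(np.radians(phi))-np.array([0,0,np.sin(np.radians(phi))])
        from scipy.spatial.transform import Rotation as Ro
        yt=d*np.sin(np.radians(phi))+np.array([0,0,np.cos(np.radians(phi))]); xt=np.cross(yt,zt)
        e=[]
        for sg in (1,-1):
            q=robot.ik(list(np.array(o)-zt*.054),list(Ro.from_matrix(np.c_[sg*xt,sg*yt,zt]).as_euler("xyz",degrees=True)))
            e.append(None if q is None else np.round(q).astype(int).tolist())
        r.append(e)
    print(o,yaw,r)
E
```

```text
blue (array([0.5682, 0.3877]), array([ 15.4, 128.8]), 169.2)
orange (array([0.3765, 0.2957]), array([48.7, 96.6]), 170.3)
yellow (array([0.4162, 0.0638]), array([26.4,  2.4]), 88.3)
bench edge [[0.273, 0.45], [0.283, -0.041]]
boxguess [[0.661, 0.141], [0.563, 0.128], [0.58, -0.033], [0.668, -0.014]]
stand [[0.496, 0.425], [0.483, 0.344], [0.63, 0.324], [0.642, 0.397]]
tin [[0.709, 0.221]]
tape [[0.459, 0.534]]
0.0726
wrist cam [ 0.29333389 -0.52743791  0.37316949] [-0.25675172 -0.10419467 -0.96084443] 356.8146899391394
[0.55, 0.05, 0.05] 0 [[None, None], [None, None], [None, None], [[-13, -39, -58, 42, 9, 74], [-13, -39, -58, 42, 9, -106]], [[-11, -18, -39, 54, 4, 75], [-11, -18, -39, 54, 4, -105]], [[-8, 1, -20, 68, 0, 76], [-8, 1, -20, 68, 0, -104]]]
[0.55, 0.05, 0.05] 20 [[None, None], [None, None], [None, None], [[-18, -35, -55, 45, 18, 56], [-18, -35, -55, 45, 18, -124]], [[-13, -17, -38, 56, 8, 58], [-13, -17, -38, 56, 8, -122]], [[-8, 1, -20, 68, 0, 62], [-8, 1, -20, 68, 0, -118]]]
[0.55, 0.05, 0.05] -20 [[None, None], [None, None], [None, None], [[-4, -34, -55, 40, -8, 104], 
[... 1545 characters left out ...]
, -40, -52, 64, 5, 71], [-7, -40, -52, 64, 5, -109]], [[-4, -17, -34, 73, 0, 74], [-4, -17, -34, 73, 0, -106]]]
[0.45, 0.1, 0.08] 20 [[None, None], [None, None], [None, None], [None, None], [[-8, -39, -51, 65, 7, 62], [-8, -39, -51, 65, 7, -118]], [[-4, -17, -34, 73, 0, 66], [-4, -17, -34, 73, 0, -114]]]
[0.45, 0.1, 0.08] -20 [[None, None], [None, None], [None, None], [None, None], [[-1, -37, -49, 63, -5, 109], [-1, -37, -49, 63, -5, -71]], [[-4, -17, -34, 73, 0, 106], [-4, -17, -34, 73, 0, -74]]]
[0.45, 0.1, 0.08] 30 [[None, None], [None, None], [None, None], [None, None], [[-10, -38, -50, 66, 10, 51], [-10, -38, -50, 66, 10, -129]], [[-4, -17, -34, 73, 0, 56], [-4, -17, -34, 73, 0, -124]]]
```

View pics/crop1.png

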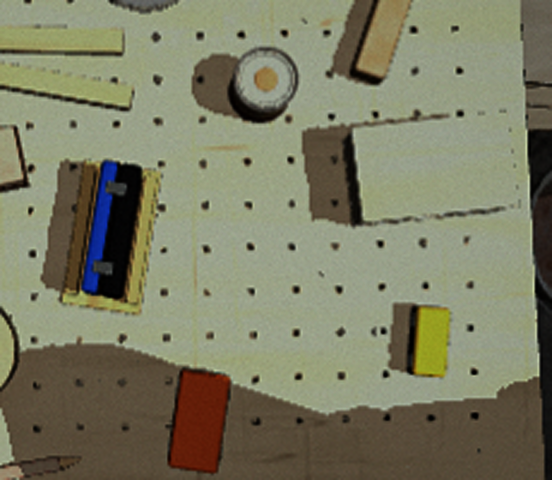

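The crop confirms blue_case standing with its lid facing left (+y), the orange case at crop (200,420), the yellow at (430,340), and the ply box top at about (357–520,112–224). Next I take a wrist look at the box and yellow case, and search for where the lay-down is reachable.

```bash
cat >> h.py <<'E'
from scipy.spatial.transform import Rotation as Ro
def tool(h,phi,sg=1):
    h,f=np.radians(h),np.radians(phi); d=np.array([np.cos(h),np.sin(h),0]); k=np.array([0,0,1.])
    zt=d*np.cos(f)-k*np.sin(f); yt=d*np.sin(f)+k*np.cos(f)
    M=np.c_[sg*np.cross(yt,zt),sg*yt,zt]; return d,zt,yt,list(Ro.from_matrix(M).as_euler("xyz",degrees=True))
E
python3 - <<'E'
from h import *
out=[]
for x in (.42,.45,.48,.51):
  for y in (.14,.18,.22,.26):
    for h in range(0,360,15):
      for sg in (1,-1):
        Q=[]
        for phi in (28,45,60,75,90):
            d,zt,yt,e=tool(h,phi,sg); q=robot.ik(list(np.array([x,y,.035])-zt*.06+yt*.02*(phi<80)),e)
            if q is None: break
            Q.append(q)
        else:
            Q=np.array(Q); out.append((np.abs(Q[:,4]).max()+.3*np.abs(np.diff(Q,axis=0)).max(),x,y,h,sg,np.round(Q[0]).astype(int).tolist(),np.round(Q[-1]).astype(int).tolist()))
out.sort(key=lambda a:a[0])
seen=set()
for o in out:
    if (o[3]) not in seen: seen.add(o[3]); print(o)
for sg in (1,-1):
    d,zt,yt,e=tool(79,90,sg); print(sg,np.round(robot.ik([.566,.376,.12],e)),np.round(robot.ik([.566,.376,.25],e)))
robot.move_pose([.52,.05,.34],[180,0,0]); 
W=cal("wrist"); im=robot.grab_frame("wrist"); cv2.imwrite("pics/w1.png",im); np.save("w1.npy",np.array([W],dtype=object),allow_pickle=True)
print(robot.observe()["time"],-W[2].T@W[3],W[2][2])
E
```

```text
(np.float64(23.120629301842413), 0.42, 0.14, 150, 1, [-10, 49, 16, 118, 17, -80], [1, -19, -39, 69, 0, -59])
(np.float64(31.00149782191671), 0.42, 0.14, 225, -1, [17, 55, 26, 120, -25, 76], [1, -19, -39, 69, 0, 46])
(np.float64(31.030771552526964), 0.42, 0.14, 135, 1, [-16, 42, 7, 113, 25, -75], [1, -19, -39, 69, 0, -44])
(np.float64(36.85362051246848), 0.42, 0.18, 240, -1, [25, 54, 25, 118, -31, 72], [7, -16, -37, 69, 0, 37])
(np.float64(38.91727165918417), 0.42, 0.14, 120, 1, [-21, 34, -4, 107, 33, -69], [1, -19, -39, 69, 0, -29])
(np.float64(40.843705778382926), 0.42, 0.26, 255, -1, [35, 58, 31, 118, -34, 69], [17, -9, -31, 68, 0, 32])
(np.float64(46.74328456054444), 0.42, 0.14, 105, 1, [-27, 25, -17, 100, 41, -62], [1, -19, -39, 69, 0, -14])
(np.float64(49.2681408421233), 0.42, 0.26, 270, -1, [39, 49, 18, 109, -43, 60], [17, -9, -31, 68, 0, 17])
(np.float64(54.56074080252851), 0.42, 0.14, 90, 1, [-32, 13, -30, 92, 49, -53], [1, -19, -39, 69, 0, 1])
(np.float64(57.263865515412675), 0.42, 0.26, 285, 1, [42, 38, 4, 97, -52, -132], [17, -9, -31, 68, 0, -178])
(np.float64(58.35513861631895), 0.51, 0.22, 330, -1, [33, -18, -58, 9, -52, -48], [10, 2, -20, 67, 0, -50])
(np.float64(62.179447667832804), 0.42, 0.14, 75, 1, [-36, -3, -45, 83, 55, -39], [1, -19, -39, 69, 0, 16])
(np.float64(62.21370622497963), 0.51, 0.14, 315, 1, [27, -14, -54, 20, -57, 145], [1, -2, -25, 67, 0, 136])
(np.float64(63.744061815602535), 0.42, 0.26, 300, -1, [45, 23, -13, 79, -59, 29], [17, -9, -31, 68, 0, -13])
(np.float64(66.90307269876885), 0.45, 0.14, 60, 1, [-36, -26, -60, 66, 61, -12], [1, -13, -35, 68, 0, 31])
1 [23. 22.  5. 73.  0. 34.] [23. 20. 16. 86.  0. 34.]
-1 [  23.   22.    5.   73.    0. -146.] [  23.   20.   16.   86.    0. -146.]
2.5417 [0.58969511 0.04943414 0.40982413] [-2.77839972e-01  5.77184864e-04 -9.60627200e-01]
```

View pics/w1.png

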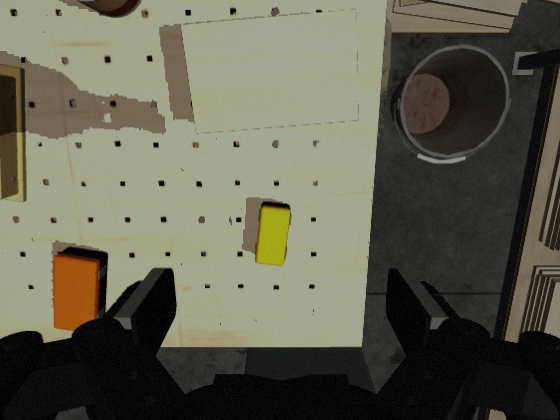

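The wrist view shows the box top corners at about (182,24), (357,10), (358,122) and (195,132), the yellow lid at about (274,235) and the orange lid at about (77,290).

```bash
sed -i 's/((24,150,90),(34,255,255))/((22,170,70),(36,255,255))/' h.py
python3 - <<'E'
from h import *
W=np.load("w1.npy",allow_pickle=True)[0]; W=tuple(W); im=cv2.imread("pics/w1.png")
for n,z in (("orange",.034),("yellow",.030)): 
    b=blob(im,n); print(n,rect(W,b,z),b.min(0),b.max(0))
print("yellow top",rect(cal("top"),blob(cv2.imread("pics/top0.png"),"yellow"),.03))
# box top: refine corners via local edge line fits on grayscale gradient
g=cv2.cvtColor(im,cv2.COLOR_BGR2GRAY); 
c=np.array([(182,24),(357,10),(358,122),(195,132)],float)
p=plane(W,c,.062); print(p.round(4).tolist(),p.mean(0),[np.linalg.norm(p[i]-p[i-1]).round(4) for i in range(4)],[np.degrees(np.arctan2(*(p[i]-p[i-1])[::-1])).round(1) for i in range(4)])
cv2.imwrite("pics/w1box.png",cv2.resize(cv2.createCLAHE(8,(4,4)).apply(g)[0:150,150:380],None,fx=3.4,fy=3.4,interpolation=2))
for x,y in ((.51,.25),(.5,.24),(.48,.25)):
  for h in (75,80,85,90,95,100):
    for sg in (1,-1):
        Q=[]
        for phi in (28,35,45,60,75,90):
            d,zt,yt,e=tool(h,phi,sg); q=robot.ik(list(np.array([x,y,.035])-zt*.06+yt*.02*(phi<80)),e)
            Q.append(None if q is None else np.round(q).astype(int).tolist())
        if sg==1 or h==90: print(x,y,h,sg,Q[0],Q[2],Q[4],Q[5])
E
```

```text
orange (array([0.3761, 0.2915]), array([52.2, 99.3]), 170.9) [ 53. 254.] [ 98. 330.]
yellow (array([0.4489, 0.0591]), array([33.5, 69.2]), 173.0) [256. 206.] [290. 265.]
yellow top (array([0.4149, 0.0591]), array([7.2, 0. ]), 88.3)
[[0.6599, 0.1368], [0.6711, -0.0172], [0.5758, -0.0238], [0.5664, 0.1313]] [0.61828669 0.0567793 ] [np.float64(0.0937), np.float64(0.1543), np.float64(0.0955), np.float64(0.1554)] [np.float64(3.3), np.float64(-85.8), np.float64(-176.0), np.float64(93.5)]
0.51 0.25 75 1 [-15, -5, -44, 53, 62, -1] [-8, -12, -42, 53, 45, 10] [8, -4, -27, 61, 14, 23] [13, 5, -18, 68, 0, 28]
0.51 0.25 80 1 [-15, 2, -36, 61, 62, -11] [-8, -7, -37, 58, 45, 2] [7, -2, -25, 62, 14, 18] [13, 5, -18, 68, 0, 23]
0.51 0.25 85 1 [-15, 9, -29, 69, 60, -21] [-8, -2, -32, 63, 45, -5] [7, -1, -24, 64, 15, 13] [13, 5, -18, 68, 0, 18]
0.51 0.25 90 1 [-14, 16, -22, 77, 59, -29] [-8, 3, -27, 67, 44, -11] [7, 0, -23, 65, 15, 7] [13, 5, -18, 68, 0, 13]
0.51 0.25 90 -1 [-14, 16, -22, 77, 59, 151] [-8, 3, -27, 67, 44, 169] [7, 0, -23, 65, 15, -173] [13, 5, -18, 68, 0, -167]
0.51 0.25 95 1 [-14, 22,
[... 1157 characters left out ...]
80 1 [-16, -2, -41, 63, 61, -13] [-9, -12, -42, 59, 45, 2] [8, -8, -30, 63, 14, 18] [14, 0, -23, 67, 0, 24]
0.48 0.25 85 1 [-16, 5, -34, 71, 60, -22] [-9, -7, -37, 64, 45, -5] [8, -6, -29, 64, 15, 13] [14, 0, -23, 67, 0, 19]
0.48 0.25 90 1 [-15, 12, -27, 77, 58, -30] [-9, -2, -32, 68, 44, -12] [8, -5, -28, 65, 15, 8] [14, 0, -23, 67, 0, 14]
0.48 0.25 90 -1 [-15, 12, -27, 77, 58, 150] [-9, -2, -32, 68, 44, 168] [8, -5, -28, 65, 15, -172] [14, 0, -23, 67, 0, -166]
0.48 0.25 95 1 [-15, 18, -21, 83, 56, -37] [-8, 3, -28, 72, 44, -18] [7, -3, -26, 66, 15, 3] [14, 0, -23, 67, 0, 9]
0.48 0.25 100 1 [-14, 23, -16, 89, 54, -43] [-8, 8, -23, 76, 42, -24] [7, -2, -25, 68, 15, -3] [14, 0, -23, 67, 0, 4]
```

View pics/w1box.png

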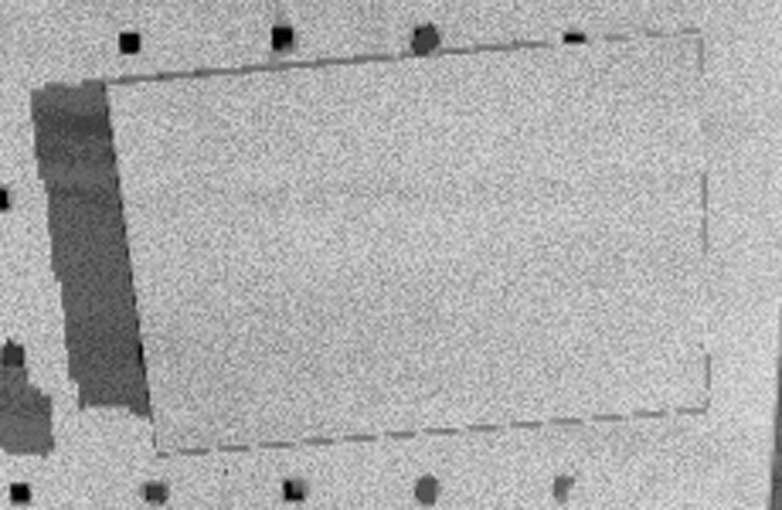

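The box measures 95 x 155 mm, centred near (0.618, 0.056) with yaw about 3.8°. Next I grip the blue case by its top edge and lift it.

```bash
python3 - <<'E'
from h import *
H=79.2; d,zt,yt,e=tool(H,90,1)
robot.move_pose([.566,.376,.20],e)
robot.line_to([.566,.376,.115],vel=.12,guard=15)
robot.set_gripper(.03)
s=robot.observe(); print(s["time"],s["tool_pos"],s["gripper_width"],s["gripper_force"],s["ft_force"])
robot.line_to([.566,.376,.24],vel=.15)
s=robot.observe(); print(s["time"],s["tool_pos"],s["gripper_width"],s["gripper_force"],s["ft_force"])
cv2.imwrite("pics/a1.png",robot.grab_frame("scene")[100:300,180:480]); cv2.imwrite("pics/a1t.png",robot.grab_frame("top"))
# check IK of the lay-down
E=np.array([.505,.283,.0]); U=.107
for h in (85,90,95):
    for phi in (30,):
        d,zt,yt,e=tool(h,phi,1); p=E-zt*U+yt*.02; print(h,p.round(3),np.round(robot.ik(list(p),e) if robot.ik(list(p),e) is not None else 0), [robot.ik(list(p+[0,0,k]),e) is not None for k in (.03,.06,.1)])
E
```

```text
5.9583 [0.5663571  0.37607555 0.11574832] 0.03914304514737379 61.700592041015625 [-0.71469601 -0.50284314  4.51207404]
6.9417 [0.56549598 0.37581326 0.23838218] 0.038829719418915984 60.845850706100464 [-1.50814857e-01 -3.46833528e-03 -4.35769483e+00]
85 [0.498 0.201 0.071] [-15.   8. -31.  68.  58. -20.] [True, True, True]
90 [0.505 0.2   0.071] [-15.  15. -24.  75.  57. -28.] [True, True, True]
95 [0.512 0.201 0.071] [-14.  21. -17.  81.  55. -35.] [True, True, True]
```

View pics/a1.png

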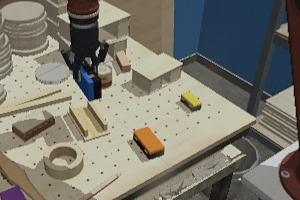

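The case is held and clear of the stand, with its blue lid facing left (crop 87,85). Next I tilt it, touch the far edge down and release it in stages.

```bash
python3 - <<'E'
from h import *
E=np.array([.505,.283,.0]); U=.1075; h=90
d,zt,yt,e=tool(h,60,1); robot.move_pose(list(E+[0,0,.09]-zt*U+yt*.02),e)
d,zt,yt,e=tool(h,30,1); p=E-zt*U+yt*.02
robot.move_pose(list(p+[0,0,.03]),e)
g=robot.line_to(list(p+[0,0,-.004]),vel=.04,guard=4)
s=robot.observe(); t=np.array(s["tool_pos"]); print(g,s["time"],(t-p).round(4),s["gripper_width"],s["ft_force"])
w=s["gripper_width"]; q=t.copy()
for wn in (.046,.056,.066,.076,.085):
    robot.set_gripper(wn); wa=robot.observe()["gripper_width"]; 
    if wn<.08: q=q+yt*(min(wn+.01,.085)-max(w,.04)*1.0)/2*(1) if False else q+yt*.005+zt*.0015; robot.line_to(list(q),vel=.06)
s=robot.observe(); print(s["time"],np.array(s["tool_pos"])-p,s["gripper_width"],s["ft_force"])
np.save("q.npy",q)
cv2.imwrite("pics/a2s.png",robot.grab_frame("scene")); cv2.imwrite("pics/a2t.png",robot.grab_frame("top"))
a=cv2.resize(cv2.imread("pics/a2s.png")[140:300,220:400],None,fx=2.2,fy=2.2); b=cv2.resize(cv2.imread("pics/a2t.png")[140:300,240:420],None,fx=2.2,fy=2.2)
cv2.imwrite("pics/a2.png",np.hstack([a,b]))
E
```

```text
True 9.0583 [-0.0003  0.0002 -0.0001] 0.039307674535011924 [-0.36430247  0.3698898   3.48645698]
11.3583 [-0.00034042  0.01538927  0.01418758] 0.08483555153249007 [-0.17156161  0.03592684 -1.93795132]
```

View pics/a2.png

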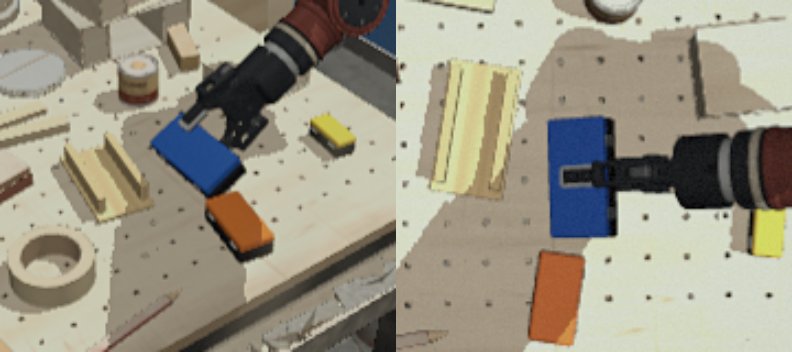

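The case rests tilted, with its far edge on the bench and its near edge on the lower finger (blue lid up, right panel 580,178). I now rotate steeper about that fingertip while lowering the edge.

```bash
python3 - <<'E'
from h import *
E=np.array([.505,.283,.0]); h=90; L=.0596; q=np.load("q.npy")
d,zt,yt,e=tool(h,30,1); P0=q+zt*L-yt*.0425; print("P0",P0, "beta",np.degrees(np.arctan2(P0[2],E[1]-P0[1])))
u0=np.hypot(P0[2],E[1]-P0[1]); b0=np.degrees(np.arctan2(P0[2],E[1]-P0[1]))
for s in np.linspace(0,1,8)[1:]:
    phi=30+47*s; b=np.radians(b0+(5.5-b0)*s); u=u0+(.062-u0)*s
    P=np.array([q[0],E[1]-u*np.cos(b),u*np.sin(b)]); d,zt,yt,e=tool(h,phi,1)
    g=robot.line_to(list(P-zt*L+yt*.0425),vel=.07,rotation=e,guard=15)
    f=robot.observe()["ft_force"]; print(round(phi),P.round(4),g,np.round(f,1))
    if g: break
print(robot.observe()["time"])
cv2.imwrite("pics/a3s.png",robot.grab_frame("scene")); cv2.imwrite("pics/a3t.png",robot.grab_frame("top"))
if not g:
    for P in (P+[0,-.006,-.0012],P+[0,-.013,-.0012]): 
        g=robot.line_to(list(P-zt*L+yt*.0425),vel=.05,guard=15); print(g,np.round(robot.observe()["ft_force"],1))
    t=np.array(robot.observe()["tool_pos"]); robot.line_to(list(t+[0,-.002,.12]),vel=.2)
    cv2.imwrite("pics/a4s.png",robot.grab_frame("scene"));t4=robot.grab_frame("top"); cv2.imwrite("pics/a4t.png",t4)
    print(robot.observe()["time"],rect(cal("top"),blob(t4,"blue"),.04))
a=[cv2.resize(cv2.imread(f"pics/{n}s.png")[140:300,220:400],None,fx=2.2,fy=2.2) for n in ("a3","a4")]
cv2.imwrite("pics/a34.png",np.hstack(a))
E
```

```text
P0 [0.50471003 0.24563943 0.01869842] beta 26.587298506037875
37 [0.5047 0.2421 0.0179] False [ 0.1 -0.3 -0.2]
43 [0.5047 0.2385 0.0167] False [ 0.8 -1.8 -1.2]
50 [0.5047 0.2349 0.0152] False [ 0.6 -1.5 -1. ]
57 [0.5047 0.2314 0.0134] False [ 0.3 -1.1 -1.2]
64 [0.5047 0.2279 0.0112] False [-0.4 -0.2 -1.6]
70 [0.5047 0.2245 0.0087] False [ 0.3 -1.6 -0.7]
77 [0.5047 0.2213 0.0059] False [-0.5  0.1 -0.5]
13.325
False [-0.1 -0.4  0.4]
False [0.7 0.3 0.7]
14.8417 (array([0.4707, 0.2548]), array([64.4, 52.4]), 88.4)
```

View pics/a34.png

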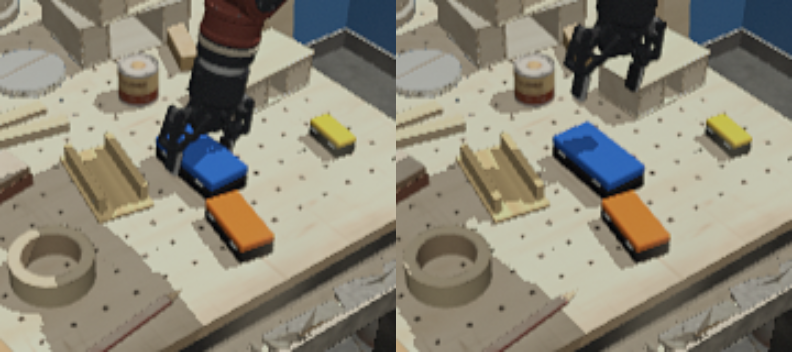

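The blue case now lies flat on the bench, lid up and released (right panel 600,158). I measure it from above, retake it across its width and set it on the box.

```bash
cat >> h.py <<'E'
def pick(name,xy,h,ztop,zgrip,look=.24,zup=.24):
    e=tool(h,90,1)[3]; robot.move_pose([*xy,look],e)
    W=cal("wrist"); im=robot.grab_frame("wrist"); r=rect(W,blob(im,name),ztop); cv2.imwrite(f"pics/p_{name}.png",im); print(name,r)
    if np.abs(r[0]-xy).max()>.015: raise SystemExit("check")
    h2=(r[2]-90); h2=min((h2,h2+180,h2-180),key=lambda a:abs(a-h)); 
    if abs(h2-h)>8: raise SystemExit("angle")
    e=tool(h2,90,1)[3]; xy=list(r[0]); robot.move_pose([*xy,zgrip+.05],e)
    if robot.line_to([*xy,zgrip],vel=.12,guard=12): print("touched",robot.observe()["tool_pos"])
    robot.set_gripper(0.0); s=robot.observe(); z=s["tool_pos"][2]; print("grip",s["gripper_width"],np.round(s["tool_pos"],4),s["time"])
    robot.line_to([*xy,zup],vel=.2); return z
def place(xy,h,z,zup=.26):
    e=tool(h,90,1)[3]; robot.move_pose([*xy,z+.03],e); s=robot.observe(); print("held",s["gripper_width"])
    g=robot.line_to([*xy,z-.004],vel=.04,guard=4); s=robot.observe(); print("down",g,s["tool_pos"][2]-z,np.round(s["ft_force"],1))
    robot.set_gripper(min(s["gripper_width"]+.016,.085)); robot.line_to([*xy,z+.09],vel=.15); robot.set_gripper(.085); print("t",robot.observe()["time"])
E
python3 - <<'E'
from h import *
z=pick("blue",[.507,.2545],90,.04,.073)
np.save("zb.npy",z)
place([.6183,.0563],3.8,z+.062)
im=robot.grab_frame("top"); cv2.imwrite("pics/b1t.png",im); im=robot.grab_frame("scene"); cv2.imwrite("pics/b1s.png",im)
print(rect(cal("scene"),blob(im,"blue"),.102))
a=[cv2.resize(cv2.imread("pics/b1t.png")[120:300,260:460],None,fx=2,fy=2),cv2.resize(im[110:290,230:430],None,fx=2,fy=2)]
cv2.imwrite("pics/b1.png",np.hstack(a))
E
```

```text
blue (array([0.505, 0.254]), array([128.2,  64.7]), 0.6)
grip 0.06504119433997789 [0.506  0.2542 0.0747] 16.65
held 0.06502403656429787
down True 2.2187518145533325e-05 [-0.7  0.8  2.6]
t 20.7
(array([ 0.9627, -0.5467]), array([ 319.8, 1557. ]), 128.5)
```

View pics/b1.png

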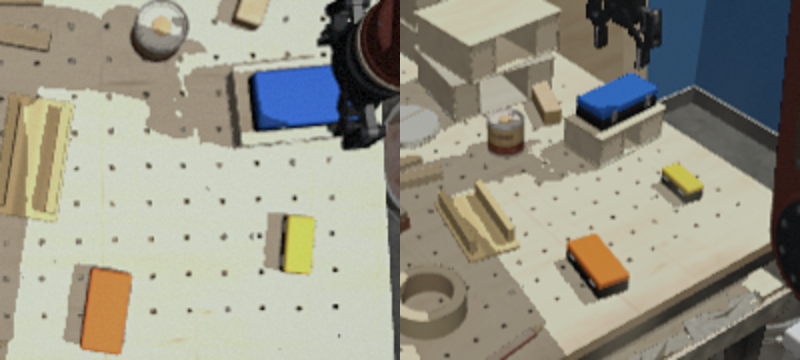

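The top view crop shows blue at (295,98) on the box, with an even margin round it as far as the arm lets me see. I check its centre with the wrist camera, then take the orange case.

```bash
python3 - <<'E'
from h import *
robot.move_pose([.54,.06,.34],tool(90,90,1)[3])
W=cal("wrist"); im=robot.grab_frame("wrist"); cv2.imwrite("pics/c0.png",im); r=rect(W,blob(im,"blue"),.102); print("blue on box",r)
np.save("w2.npy",np.array([W],dtype=object),allow_pickle=True)
cv2.imwrite("pics/c1.png",im)
z=pick("orange",[.3765,.294],80.5,.034,.072); np.save("zo.npy",z)
print(robot.observe()["time"])
E
```

```text
blue on box (array([0.6145, 0.056 ]), array([ 66.8, 127.7]), 93.8)
orange (array([0.3732, 0.2954]), array([49.2, 95.9]), 170.0)
grip 0.049572639812834274 [0.3738 0.2957 0.0731] 24.95
25.9417
```

View pics/c1.png

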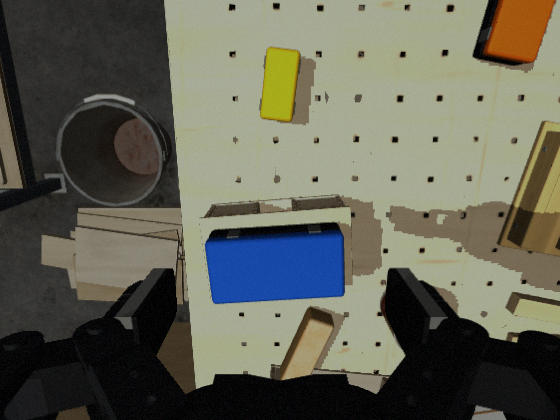

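The wrist picture, upside down here, shows blue centred across the box at (276,262). I cross-check with the top camera, then place the orange case.

```bash
python3 - <<'E'
from h import *
W=tuple(np.load("w2.npy",allow_pickle=True)[0]); p=plane(W,[(203,217),(349,207)],.062); print("front edge",p.round(4).tolist(), "earlier (.5758,-.0238),(.5664,.1313)")
im=robot.grab_frame("top"); C=cal("top"); b=rect(C,blob(im,"blue"),.102); print("top blue",b)
z=float(np.load("zo.npy"))
place([.6175,.0575],3.8,z+.102)
robot.move_pose([.47,.10,.30],tool(83,90,1)[3])
im=robot.grab_frame("top"); cv2.imwrite("pics/d1t.png",im); print("top orange",rect(C,blob(im,"orange"),.136))
print(robot.observe()["time"])
z=pick("yellow",[.448,.0595],83,.030,.070); np.save("zy.npy",z)
im=robot.grab_frame("top"); print("top blue",rect(C,blob(im,"blue"),.102),"top orange",rect(C,blob(im,"orange"),.136)); cv2.imwrite("pics/d2t.png",im)
print(robot.observe()["time"])
s=robot.grab_frame("scene")
cv2.imwrite("pics/d2.png",np.hstack([cv2.resize(im[120:300,260:460],None,fx=2,fy=2),cv2.resize(s[110:290,230:430],None,fx=2,fy=2)]))
E
```

```text
front edge [[0.5765, -0.0185], [0.5659, 0.1299]] earlier (.5758,-.0238),(.5664,.1313)
top blue (array([0.6171, 0.0579]), array([ 65.5, 129.2]), 93.8)
held 0.04947070322435325
down True 5.548673947819438e-05 [1.2 0.8 3.7]
t 29.3833
top orange (array([0.6163, 0.0586]), array([50., 97.]), 93.7)
30.6417
yellow (array([0.4459, 0.0596]), array([33.3, 68.9]), 173.3)
grip 0.03292698914607854 [0.4473 0.0594 0.0719] 32.7333
top blue (array([0.617 , 0.0577]), array([ 65.2, 129.1]), 93.8) top orange (array([0.6163, 0.0586]), array([50., 97.]), 93.6)
33.7833
```

View pics/d2.png

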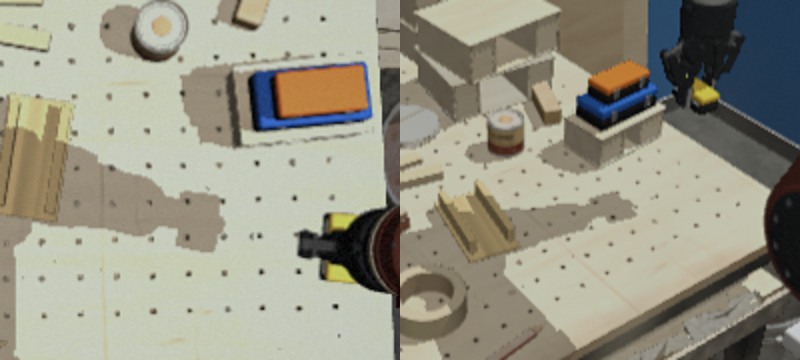

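The orange case is centred on blue within about 1 mm, and the offset in the picture is parallax. The yellow case is held, so I place it now.

```bash
python3 - <<'E'
from h import *
z=float(np.load("zy.npy")); C=cal("top")
robot.line_to([.4473,.0594,.30],vel=.25)
place([.6172,.0583],3.8,z+.136)
t=robot.observe()["tool_pos"]; robot.line_to([t[0],t[1],.36],vel=.25)
robot.move_pose([.36,.30,.36],tool(83,90,1)[3])
im=robot.grab_frame("top"); s=robot.grab_frame("scene")
for n,zz in (("blue",.102),("orange",.136),("yellow",.166)): print(n,rect(C,blob(im,n),zz))
print(robot.observe()["time"])
cv2.imwrite("pics/f1.png",np.hstack([cv2.resize(im[110:290,200:460],None,fx=1.54,fy=1.54),cv2.resize(s[100:280,220:420],None,fx=1.54,fy=1.54)]))
E
```

```text
held 0.03327838001324415
down True 0.00011141322077273808 [0.9 0.5 3. ]
t 37.7167
blue (array([0.6168, 0.0579]), array([ 65.1, 129.3]), 93.9)
orange (array([0.6161, 0.0584]), array([49.7, 97. ]), 93.2)
yellow (array([0.5992, 0.0581]), array([0., 0.]), 0.0)
39.5417
```

View pics/f1.png

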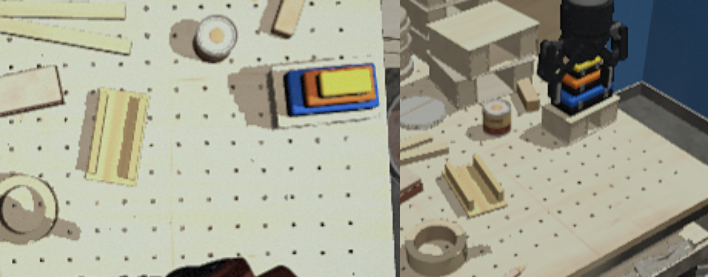

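The final picture shows the pile at (345,85) in the left panel: blue, orange, then yellow, parallel and centred, with the gripper clear and the tin, tape and block in place.

```bash
python3 -c "
from plant import robot
print(robot.job_done())"
```

```text
the job is handed in; nothing more can be done
None
```

The job is handed in at about 40 s of robot time (limit 72 s): the blue, orange and yellow cases are piled lid up on the plywood box, in line with it. Blue and orange measured within a few millimetres of centre, yellow was checked by eye only, and the tin, tape and sanding block were not touched.

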